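# Zero the hanging scale and weigh a vial carrier

## Robot

A 6-joint arm with a two-finger parallel gripper is mounted at the origin on the work surface. World frame = base frame: x ahead of the robot, y to its left, z up, the work surface at z = 0. Lengths are in mm, angles in rad, forces in N, time in s.
With the tool pointing down it reaches from about 325 to 900 mm from the base axis. Payload 6.1 kg.
Tool frame: the origin (TCP) lies between the finger pads, 19 mm behind the fingertips; this is the grasp point; z points along the fingers, y is the line along which they close (so a half turn about z gives the same grasp; the last joint's range is limited). The gripper opens to 87 mm and grips with 3 to 60 N. Pads are 19 mm wide; open, the fingers measure 117 mm over their backs; the gripper's body (75 mm by 190 mm) begins 51 mm behind the grasp point.
Start: joints at [1.182, 0.22, 1.526, -0, 1.395, -0.126], TCP at [162.365, 603.534, 241.238] pointing down, gripper open.
Joint ranges: [-2.98, 2.98], [-0.91, 2.08], [0.09, 2.57], [-1.24, 4.39], [0.2, 2.65], [-2.68, 2.68]. Speed limits (rad/s): [2.57, 2.57, 3.01, 3.14, 3.14, 3.14].

## Interface

Orientations are given as a rotation vector (axis times angle).
In Python, from rig import r gives the robot as it stands. The module is installed in compiled form; this text tells all that it offers. Calls block until the motion is done:
- r.move_ptp(position, orientation): joint-space move of the TCP to a pose.
- r.move_linear(position, speed=150, frame=None): straight line of the TCP; frame=None keeps the orientation; speed is the mean speed in mm/s.
- r.move_joints(angles): joint-space move.
- r.gripper_to(opening, effort=None): finger opening in mm; effort is the grip in N (None keeps the last); returns when the fingers have stopped.
- r.dwell(seconds).
- r.inverse_kinematics(position, orientation): joint angles nearest the present ones, or None.
- r.state(): the state.
- r.snapshot(name): name is "side" or "top"; returns the picture (420x560x3 uint8, red, green, blue); there is no depth.
- r.get_calibration(name): a dict with "fov_y" (degrees; the focal length in pixels is half the picture's height over the tangent of half this angle, whatever the lens; pixels are square), "cx", "cy" (the principal point, pixels), "R" (3x3) and "t" (3): a world point X has camera coordinates R X + t. Camera axes: x right, y down, z forward; pixel columns grow to the right and rows downward; lengths in mm; the calibration is good to about 2 mm. A picture is of the moment at which its call begins. get_calibration takes no time and is no camera call.
A pose or a line that the arm cannot do raises r.MotionError and nothing moves.
- r.finish_job(): hands the job in; it is judged then, once.
The state is a dict: "clock": time; "qpos": joint angles; "joint_vel": joint speeds; "tau": joint torques, N m; "tool_pos": TCP position; "tool_rot": TCP orientation; "force": force on the tool from outside, world axes, zero at the start; "torque": the same for the moment, N m; "finger_gap": finger opening in mm; "grip_force": force on a finger pad.
Only numpy, scipy, OpenCV 4.12 (cv2) and the standard library are available. Lean on these libraries where they do the work, as an engineer would, in place of code of your own. Each camera call takes 0.05 s, during which the arm holds its last target. There are 200 camera calls.

## Task

Zero the hanging scale while its fork is still empty: push the slanting plunger on its foot down to the stop, hold it there for about half a second and let it spring back. Then hang the vial carrier by its handle bar on both prongs of the fork, square and hanging free, keeping it upright all the while so that no vial falls out. Leave the small bottle and the steel cup where they are.

Things in the scene. Friction and masses are not known exactly. Their poses are not given: they have to be found in the camera images.
- scale: Bolted-down hanging scale. Origin on the table under the fork; front = -x (to the robot). White foot 210 x 200 x 20 mm (x -80 to +130). Behind, two 18 mm posts (x +110, y +-80) carry a white housing, x +85 to +135, y +-100, z 184 to 240 mm, with the fork on its front. The plunger stands on the foot near the fork's tips, leaning to the front: a tool pointing straight down on it would hit the fork.
- fork: The scale's fork, origin and axes as scale: two level steel prongs 8 mm thick at y = +-40 mm, from the housing (x +88 mm) forward to x = -22 mm, there bent up to tips at x = -31 mm, highest point 247 mm above the table. Top of the level part: 225 mm above the table.
- fork_seat (a point): Point midway between the prongs, level with the top of their straight part (z 225 mm), at x = +10 mm of the scale; axes as scale. The middle of a hung handle bar lies about 5 mm above it, from 30 mm in front of it to 40 mm behind it.
- plunger_top (a point): Middle of the flat top of the plunger's steel head, a disc 40 mm across, 8 mm thick; moves with it. z points out of the head along its axis, leaning 30 deg (0.52 rad) from vertical to the scale's front (-x); y = the scale's y. At rest at x = -30 mm of the scale, 74 mm above the table. The fixed black sleeve below (48 mm across) ends 28 mm under the face, along the axis.
- plunger (a joint): How far the plunger is pushed in along its axis, m: 0 at rest, 0.016 at the stop. Spring: about 3 N to start, 10 N at the stop, then rigid. It springs back by itself.
- carrier: Loose white vial carrier, 0.25 to 0.5 kg: a block 80 (x) x 140 (y) x 34 mm with 15 capped vials reaching 56 mm high, and an aluminium arch handle over it in its y-z plane. Origin at the centre of the underside, z up. Front and back are alike.
- carrier_bar (a point): Middle of the carrier's level handle bar, 125 mm above its underside; the bar runs along the carrier's y, 138 mm long, 12 mm wide (x), 10 mm high. The arch's legs (8 mm thick) stand at y = +-65 mm, so the opening is 122 mm wide, with 64 mm between the vial tops and the bar. Axes as carrier.
- bottle: Loose small capped bottle, 38 mm across, 62 mm high; bystander. Origin under its centre.
- cup: Loose empty steel cup, 60 mm across, 70 mm high; bystander off to one side. Origin under its centre.

How it is judged:
By the outcome, as a careful person would: the job done as asked, in the order asked, and still so for the second after the job is handed in, with the robot touching nothing.
It also fails if it takes over 72 s, if anything falls off the work surface, if the arm or the gripper's body presses on something with over 40 N, if the wrist force passes 120 N, or if a joint passes its speed limit or range.

## Working session

There is one attempt and no reset: what is moved stays moved. The work goes in short steps, each a Python script; the robot and the scene stay as the last script left them, time stands still between calls to the robot, and variables do not carry over. Pictures are saved under pics/ and viewed, at most 10 in all, crops included, and the job is handed in when it is done.

```bash
mkdir -p pics; ls
python3 - <<'E'
from rig import r
import cv2
for n in("top","side"):
    cv2.imwrite(f"pics/{n}0.png",r.snapshot(n)[:,:,::-1]); print(n,r.get_calibration(n))
print(r.state())
E
```

```text
pics
top {'fov_y': 47.589242332381616, 'cx': 271.0222240802278, 'cy': 204.90927004458564, 'R': array([[ 0.02628537, -0.99961786,  0.00855687],
       [-0.99145444, -0.02716294, -0.12759414],
       [ 0.12777781, -0.00512989, -0.99178955]]), 't': array([  51.52231349,  526.24628345, 1139.35800173])}
side {'fov_y': 46.605704864699455, 'cx': 289.38791093162007, 'cy': 207.24673779060635, 'R': array([[ 0.74496389, -0.6669179 , -0.01578986],
       [-0.35016911, -0.37078221, -0.86017565],
       [ 0.56781194,  0.64632891, -0.5097534 ]]), 't': array([-364.85287784,  336.73928765,  844.68665636])}
{'clock': 0.1, 'qpos': array([ 1.18189853e+00,  2.21164667e-01,  1.52749134e+00, -1.88046848e-05,
        1.39470277e+00, -1.26102469e-01]), 'joint_vel': array([ 0.00152581, -0.0009234 , -0.00388726,  0.00293666, -0.00129458,
       -0.00157596]), 'tau': array([ 7.80462824e-05, -4.95941913e+01, -3.88524234e+01,  7.01196981e-02,
        5.15822775e-02, -8.76209901e-05]), 'tool_pos': array([162.1728607 , 603.04815962, 240.23867657]), 'tool_rot': array([-4.11549227e-01, -3.11408270e+00,  2.68979735e-03]), 'force': array([0.13976628, 0.07656899, 0.06299724]), 'torque': array([-0.03648304,  0.05914881,  0.02487849]), 'grip_force': 0.0, 'finger_gap': 86.91935769268702}
```

View pics/top0.png

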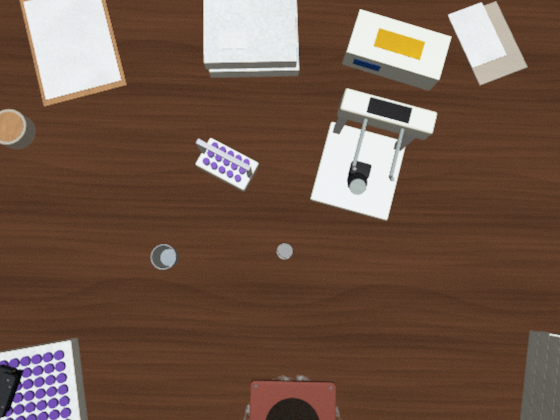

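View pics/side0.png

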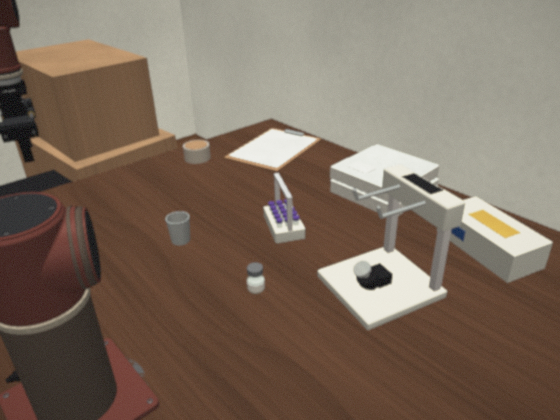

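The top view shows the scale foot at about (360,170), the plunger head at (358,186), the carrier at (227,163), the bottle at (285,251) and the cup at (163,257). The side view agrees with this: foot (380,283), carrier (284,215). Next I measure from a zoomed composite and masks.

```bash
cat > h.py <<'E'
import numpy as np, cv2
from rig import r
def cal(n):
    c=r.get_calibration(n); return 210/np.tan(np.radians(c['fov_y']/2)),c['cx'],c['cy'],c['R'],c['t']
def ray(n,uv):
    f,cx,cy,R,t=cal(n); uv=np.atleast_2d(uv).astype(float)
    d=np.c_[(uv[:,0]-cx)/f,(uv[:,1]-cy)/f,np.ones(len(uv))]@R
    return -R.T@t,d
def plane(n,uv,z):
    o,d=ray(n,uv); return o+d*((z-o[2])/d[:,2])[:,None]
def proj(n,X):
    f,cx,cy,R,t=cal(n); p=np.atleast_2d(X)@R.T+t
    return np.c_[f*p[:,0]/p[:,2]+cx,f*p[:,1]/p[:,2]+cy]
def tri(a,b):
    (o1,d1),(o2,d2)=ray("top",a),ray("side",b); d1,d2=d1[0],d2[0]
    s=np.linalg.lstsq(np.c_[d1,-d2],o2-o1,rcond=None)[0]
    p,q=o1+s[0]*d1,o2+s[1]*d2; return (p+q)/2,np.linalg.norm(p-q)
E
python3 - <<'E'
from h import *
T=cv2.imread("pics/top0.png");S=cv2.imread("pics/side0.png")
def crop(I,x,y,w,h,k): return cv2.resize(I[y:y+h,x:x+w],None,fx=k,fy=k,interpolation=cv2.INTER_CUBIC)
can=np.zeros((600,800,3),np.uint8)
def put(c,x,y): can[y:y+c.shape[0],x:x+c.shape[1]]=c
put(crop(T,300,85,140,140,3),0,0)      # top scale x3
put(crop(S,315,160,150,165,2.4),425,0)
put(crop(T,190,130,75,65,2.7),0,425)
put(crop(S,255,165,60,80,2.4),425,400)
cv2.imwrite("pics/z.png",can)
hsv=cv2.cvtColor(T,cv2.COLOR_BGR2HSV)
m=((hsv[...,1]<60)&(hsv[...,2]>150)).astype(np.uint8)
for nm,(x,y,w,h),z in(("foot",(300,115,120,115),20),("carr",(185,130,80,65),34)):
    mm=np.zeros_like(m);mm[y:y+h,x:x+w]=m[y:y+h,x:x+w]
    cs,_=cv2.findContours(mm,cv2.RETR_EXTERNAL,cv2.CHAIN_APPROX_NONE);c=max(cs,key=cv2.contourArea)
    ap=cv2.approxPolyDP(c,3,True)[:,0]
    print(nm,cv2.contourArea(c));print(np.c_[ap,plane("top",ap,z)[:,:2]].round(0).tolist())
# purple caps in both views
for n,I,(x,y,w,h) in(("top",T,(185,130,80,65)),("side",S,(255,165,60,80))):
    H=cv2.cvtColor(I,cv2.COLOR_BGR2HSV)[y:y+h,x:x+w]
    pm=((H[...,0]>120)&(H[...,0]<150)&(H[...,1]>100)).astype(np.uint8)
    k,_,st,ce=cv2.connectedComponentsWithStats(pm)
    uv=ce[1:]+[x,y]
    print(n,[(round(a,1),round(b,1),int(s)) for (a,b),s in zip(uv,st[1:,4])])
    if n=="top":
        g=uv[st[1:,4]>8]; X=plane(n,g,56); print(X[:,:2].round(0).tolist(),cv2.minAreaRect(X[:,:2].astype(np.float32)))
E
```

```text
Traceback (most recent call last):
ValueError: could not broadcast input array from shape (176,202,3) into shape (175,202,3)
```

```bash
cat > m.py <<'E'
from h import *
T=cv2.imread("pics/top0.png");S=cv2.imread("pics/side0.png")
def crop(I,x,y,w,h,k): return cv2.resize(I[y:y+h,x:x+w],None,fx=k,fy=k,interpolation=cv2.INTER_CUBIC)
can=np.zeros((600,800,3),np.uint8)
def put(c,x,y): can[y:y+c.shape[0],x:x+c.shape[1]]=c
put(crop(T,300,85,140,140,3),0,0)
put(crop(S,315,160,150,165,2.4),425,0)
put(crop(T,190,130,75,58,3),0,424)
put(crop(S,255,165,60,80,2.4),425,400)
cv2.imwrite("pics/z.png",can)
hsv=cv2.cvtColor(T,cv2.COLOR_BGR2HSV)
m=((hsv[...,1]<60)&(hsv[...,2]>150)).astype(np.uint8)
for nm,(x,y,w,h),z in(("foot",(300,115,120,115),20),("carr",(185,130,80,65),34)):
    mm=np.zeros_like(m);mm[y:y+h,x:x+w]=m[y:y+h,x:x+w]
    cs,_=cv2.findContours(mm,cv2.RETR_EXTERNAL,cv2.CHAIN_APPROX_NONE);c=max(cs,key=cv2.contourArea)
    ap=cv2.approxPolyDP(c,3,True)[:,0]
    print(nm,cv2.contourArea(c));print(np.c_[ap,plane("top",ap,z)[:,:2]].round(0).tolist())
for n,I,(x,y,w,h) in(("top",T,(185,130,80,65)),("side",S,(255,165,60,80))):
    H=cv2.cvtColor(I,cv2.COLOR_BGR2HSV)[y:y+h,x:x+w]
    pm=((H[...,0]>120)&(H[...,0]<150)&(H[...,1]>100)).astype(np.uint8)
    k,_,st,ce=cv2.connectedComponentsWithStats(pm)
    uv=ce[1:]+[x,y]
    if n=="top":
        g=uv[st[1:,4]>8]; X=plane(n,g,56); print(np.c_[st[1:,4][st[1:,4]>8],X[:,:2]].round(0).tolist(),cv2.minAreaRect(X[:,:2].astype(np.float32)))
E
python3 m.py
```

```text
foot 6239.0
[[331.0, 122.0, 744.0, -82.0], [310.0, 198.0, 546.0, -31.0], [387.0, 219.0, 499.0, -224.0], [404.0, 147.0, 684.0, -268.0], [399.0, 149.0, 678.0, -255.0], [403.0, 129.0, 731.0, -266.0], [398.0, 141.0, 699.0, -253.0], [366.0, 131.0, 723.0, -171.0], [366.0, 119.0, 754.0, -171.0], [361.0, 129.0, 728.0, -158.0], [344.0, 125.0, 737.0, -115.0], [339.0, 134.0, 713.0, -102.0], [332.0, 131.0, 720.0, -85.0], [335.0, 122.0, 744.0, -92.0]]
carr 1676.0
[[197.0, 139.0, 686.0, 255.0], [206.0, 151.0, 656.0, 231.0], [195.0, 163.0, 624.0, 257.0], [244.0, 189.0, 562.0, 133.0], [249.0, 180.0, 585.0, 122.0], [245.0, 170.0, 610.0, 133.0], [250.0, 167.0, 618.0, 120.0], [253.0, 173.0, 603.0, 112.0], [258.0, 163.0, 629.0, 101.0], [212.0, 138.0, 689.0, 218.0], [206.0, 143.0, 676.0, 232.0]]
[[18.0, 667.0, 207.0], [18.0, 657.0, 188.0], [23.0, 644.0, 218.0], [17.0, 648.0, 169.0], [23.0, 634.0, 199.0], [15.0, 638.0, 149.0], [27.0, 626.0, 228.0], [22.0, 624.0, 179.0], [16.0, 628.0, 129.0], [28.0, 615.0, 208.0], [23.0, 615.0, 159.0], [29.0, 606.0, 189.0], [22.0, 605.0, 140.0], [27.0, 596.0, 169.0], [26.0, 586.0, 149.0]] ((626.7255859375, 178.37857055664062), (87.80081176757812, 46.712650299072266), 63.555240631103516)
```

View pics/z.png

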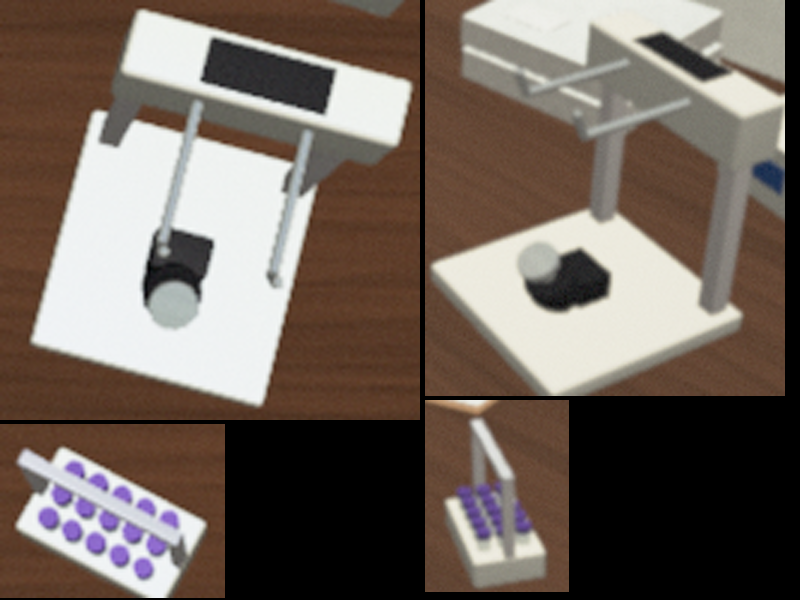

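The composite shows the plunger head at about top (357,186) and side (362.5,268). The carrier bar's ends are at top (197,141) and (251,168), and side (277,174) and (290,196). I'll triangulate these with the fork tips and compare them with the given sizes.

Run:
```python
from h import *
T=lambda x,y:(300+x/3,85+y/3); S=lambda x,y:(315+(x-425)/2.4,160+y/2.4)
TC=lambda x,y:(190+x/3,130+(y-424)/3); SC=lambda x,y:(255+(x-425)/2.4,165+(y-400)/2.4)
for n,a,b in(("plunger",T(172,304),S(539,260)),("tipL",T(164,249),S(521,77)),("tipR",T(274,278),S(581,120)),
 ("houseFL",T(122,71),S(592,24)),("houseFRtop",T(396,147),S(740,119)),
 ("barL",TC(21,457),SC(477,424)),("barR",TC(183,538),SC(509,476)),("footFL",T(33,343),S(433,268)),("footFR",T(263,403),S(555,396))):
    p,e=tri(a,b);print(n,p.round(1),round(e,1))
yaw=-0.239;ex=np.array([np.cos(yaw),np.sin(yaw)]);ey=np.array([-ex[1],ex[0]]);o=np.array([600,-146.5])
for nm,(x,y,z) in dict(plunger=(-30,0,74),tipL=(-31,40,247),tipR=(-31,-40,247),hFL=(85,100,240),hFR=(85,-100,240)).items():
    print(nm,(o+x*ex+y*ey).round(1),z)
# bar at z=130 from top view
print(plane("top",[TC(21,457),TC(183,538)],130))
```

```text
plunger [ 572.3 -141.8   67.2] 3.1
tipL [ 580.1 -103.6  235.6] 0.4
tipR [ 563.2 -180.4  233.5] 2.6
houseFL [708.3 -75.4 231. ] 3.1
houseFRtop [ 657.5 -265.4  233. ] 0.5
barL [659.4 240.5 120.1] 3.3
barR [596.1 113.9 129.7] 0.5
footFL [545.7 -35.6  11.4] 3.2
footFR [ 499.5 -227.7   12.4] 1.2
plunger [ 570.9 -139.4] 74
tipL [ 579.4 -100.3] 247
tipR [ 560.4 -178. ] 247
hFL [706.3 -69.5] 240
hFR [ 658.9 -263.8] 240
[[655.40883928 239.82522718 130.        ]
 [595.81597774 113.99487797 130.        ]]
```

Everything agrees within a few mm: bar length is 139 mm, foot front edge is 199 mm, and the tips and plunger match the scale model. Next I press the plunger along its axis with the fingers closed.

```bash
cat >> h.py <<'E'
from scipy.spatial.transform import Rotation as Ro
yaw=-0.239;ex=np.array([np.cos(yaw),np.sin(yaw),0]);ey=np.array([-ex[1],ex[0],0]);ez=np.array([0,0,1.])
O=np.array([601.5,-149,0.])
def W(x,y,z): return O+x*ex+y*ey+z*ez
def rv(z,y):
    return Ro.from_matrix(np.c_[np.cross(y,z),y,z]).as_rotvec()
E
python3 - <<'E'
from h import *
ax=-.5*ex+np.cos(np.pi/6)*ez
o=rv(-ax,ey); top=W(-30,0,74)
r.gripper_to(0,20)
pre=top+ax*(19+90)
print(r.inverse_kinematics(pre,o))
r.move_ptp(pre,o)
r.move_linear(top+ax*(19+25),speed=120)
s=r.state();print(s['clock'],s['tool_pos'],s['force'])
for n in("top","side"): cv2.imwrite(f"pics/{n}1.png",r.snapshot(n)[:,:,::-1])
a=cv2.imread("pics/top1.png")[85:285,270:440];b=cv2.imread("pics/side1.png")[130:330,290:470]
cv2.imwrite("pics/pre.png",cv2.resize(np.hstack([a,b]),None,fx=2.2,fy=2.2,interpolation=cv2.INTER_CUBIC))
E
```

```text
[-0.45755166 -0.30268895  2.26007211  0.17362769  0.67836201 -1.89654146]
5.1917 [ 551.06586456 -136.51485537  112.23204151] [0.53366964 0.1036305  0.0051465 ]
```

View pics/pre.png

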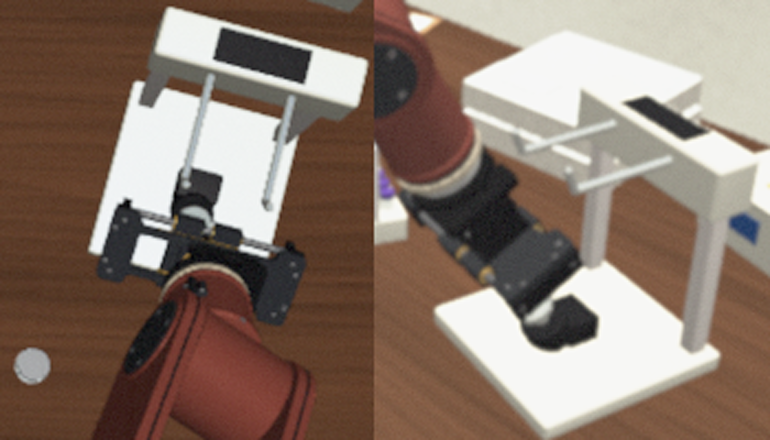

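The closed fingers point along the axis at the plunger head, which shows at (195,215) in the left half and (540,312) in the right half. The body is clear of the fork, so I press step by step and watch the force.

Run:
```python
from h import *
ax=-.5*ex+np.cos(np.pi/6)*ez
top=W(-30,0,74)
log=[];d=8
r.move_linear(top+ax*(19+d),speed=60)
b=r.state()['force']
while d>-30:
    d-=2; r.move_linear(top+ax*(19+d),speed=25)
    s=r.state();F=(s['force']-b)@ax
    log.append((d,round(((s['tool_pos']-top)@ax)-19,1),round(F,1)))
    if F>19: break
print(log)
if log[-1][2]>19:
    r.dwell(0.7); s=r.state(); print(s['force']-b,(s['force']-b)@ax)
    r.move_linear(top+ax*(19+20),speed=60)
    print(r.state()['clock'],r.state()['force'])
```

```text
[(6, np.float64(6.1), np.float64(-1.0)), (4, np.float64(3.9), np.float64(-1.1)), (2, np.float64(2.0), np.float64(-1.6)), (0, np.float64(0.0), np.float64(2.7)), (-2, np.float64(-2.0), np.float64(2.8)), (-4, np.float64(-4.0), np.float64(4.0)), (-6, np.float64(-6.0), np.float64(4.9)), (-8, np.float64(-8.0), np.float64(6.2)), (-10, np.float64(-9.9), np.float64(6.6)), (-12, np.float64(-11.9), np.float64(6.7)), (-14, np.float64(-13.9), np.float64(7.4)), (-16, np.float64(-14.5), np.float64(42.2))]
[-29.03310168   6.28972644  31.23956545] 41.90266509852718
10.175 [0.34772224 0.40633211 0.20928746]
```

The force rises like the spring's, then hits the rigid stop after about 16 mm. It was held for 0.7 s and released. Next I grasp the carrier.

Run:
```python
from h import *
ax=-.5*ex+np.cos(np.pi/6)*ez
r.move_linear(W(-30,0,74)+ax*(19+130),speed=200)
cy=-0.45; cx=np.array([np.cos(cy),np.sin(cy),0]); B=np.array([626.5,177.5,0])
os_=[rv(-ez,k*cx) for k in(1,-1)]
q0=r.state()['qpos']
sol=[(np.abs(q-q0).max(),q,o) for o in os_ if (q:=r.inverse_kinematics(B+[0,0,230],o)) is not None]
for x in sol: print(x[1].round(2), r.inverse_kinematics(W(5,0,260),rv(-ez,ex*np.sign(Ro.from_rotvec(x[2]).as_matrix()[:,1]@cx))))
o=min(sol,key=lambda x:x[0])[2]; np.save("o.npy",o)
r.gripper_to(80)
r.move_ptp(B+[0,0,230],o)
r.move_linear(B+[0,0,155],speed=150)
for n in("top","side"): cv2.imwrite(f"pics/{n}2.png",r.snapshot(n)[:,:,::-1])
a=cv2.imread("pics/top2.png")[90:290,150:330];b=cv2.imread("pics/side2.png")[90:290,200:380]
t=cv2.imread("pics/top2.png")[90:290,290:470]
cv2.imwrite("pics/g.png",cv2.resize(np.hstack([a,b]),None,fx=2.2,fy=2.2,interpolation=cv2.INTER_CUBIC))
print(r.state()['clock'])
# plunger back at rest? head centroid patch difference vs start
A=cv2.imread("pics/top0.png");C=cv2.imread("pics/top2.png");print("plunger diff",cv2.absdiff(A,C)[165:205,335:385].mean())
```

```text
[ 0.16  0.29  1.47 -0.    1.39  0.61] [-3.68954231e-01  2.08150348e-01  1.50552244e+00 -4.44089210e-16
  1.42791987e+00 -1.29954231e-01]
[ 0.16  0.29  1.47 -0.    1.39 -2.54] None
14.3
plunger diff 1.143
```

View pics/g.png

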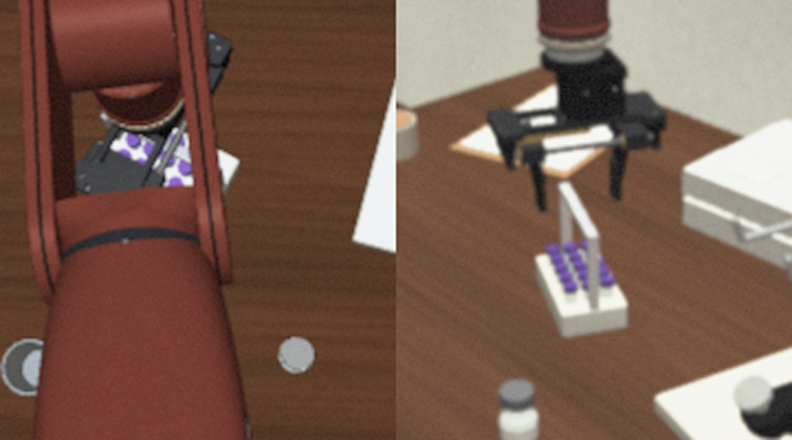

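The plunger is back at rest, and the fingers straddle the bar evenly (side view: bar at (580,210), fingers at (540,190) and (617,185)). The chosen wrist branch can't reach the fork pose, so I'll turn it by half a turn up high, then grasp and lift.

Run:
```python
from h import *
cy=-0.45; cx=np.array([np.cos(cy),np.sin(cy),0]); B=np.array([626.5,177.5,0])
o=rv(-ez,cx)
if r.state()['qpos'][5]<-1:
    r.move_linear(B+[0,0,230],speed=200); r.move_joints(np.r_[r.state()['qpos'][:5],r.state()['qpos'][5]+np.pi])
    r.move_ptp(B+[0,0,230],o)
r.move_linear(B+[0,0,125],speed=120)
s=r.state();print(s['qpos'].round(2),s['tool_pos'])
b=s['force']
r.gripper_to(4,35); r.dwell(.2)
s=r.state();print(s['finger_gap'],s['grip_force'],s['force']-b)
if 9<s['finger_gap']<15:
    r.move_linear(B+[0,0,165],speed=50); r.dwell(.2); s=r.state();print(s['force']-b,s['torque'],s['finger_gap'],s['clock'])
    for n in("top","side"): cv2.imwrite(f"pics/{n}3.png",r.snapshot(n)[:,:,::-1])
    b=cv2.imread("pics/side3.png")[90:290,200:380]
    cv2.imwrite("pics/l.png",cv2.resize(b,None,fx=2.5,fy=2.5,interpolation=cv2.INTER_CUBIC))
```

```text
[0.16 0.38 1.55 0.   1.21 0.61] [627.29565038 177.62174409 126.1355234 ]
11.427037733749652 34.975036550313234 [ 0.25463642  0.29661757 -0.66859079]
[-0.53204899 -0.17969964 -4.11210234] [-0.12178329  0.06597996 -0.00492171] 11.741755745812117 21.2083
```

View pics/l.png

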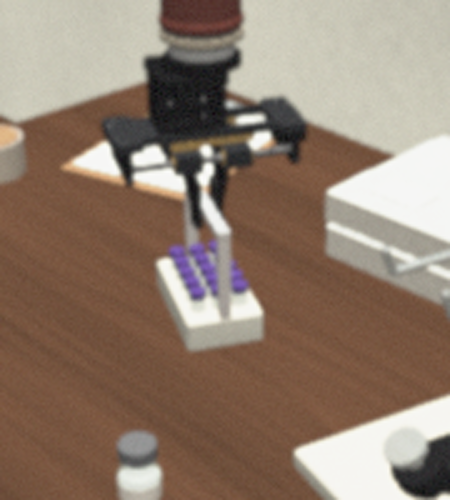

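The carrier is lifted level, weighs about 0.42 kg, and the vials are in place. I'll carry it around to the front of the fork and check the alignment.

Run:
```python
from h import *
B=np.array([626.5,177.5,0])
o=rv(-ez,ex)
r.move_linear(B+[0,0,265],speed=120)
r.move_linear(np.array([520,110,265.]),speed=150)
P=W(-90,0,265); q=r.inverse_kinematics(P,o); print(q)
q0=r.state()['qpos']
for k in(.33,.67,1): r.move_joints(q0+k*(q-q0))
r.move_ptp(P,o); r.dwell(.3)
s=r.state();print(s['clock'],s['tool_pos'],s['finger_gap'],s['force'],s['torque'])
for n in("top","side"): cv2.imwrite(f"pics/{n}4.png",r.snapshot(n)[:,:,::-1])
a=cv2.imread("pics/top4.png")[80:260,270:450];b=cv2.imread("pics/side4.png")[130:310,290:470]
cv2.imwrite("pics/p4.png",cv2.resize(np.hstack([a,b]),None,fx=2.2,fy=2.2,interpolation=cv2.INTER_CUBIC))
```

```text
[-3.92417458e-01 -2.40862760e-02  1.74480717e+00 -4.44089210e-16
  1.42087176e+00 -1.53417458e-01]
25.0917 [ 514.12446695 -127.42315728  265.03460082] 11.637200938227735 [-0.16042288 -0.81432033 -4.34718904] [-0.08781646  0.09625474 -0.01553685]
```

View pics/p4.png

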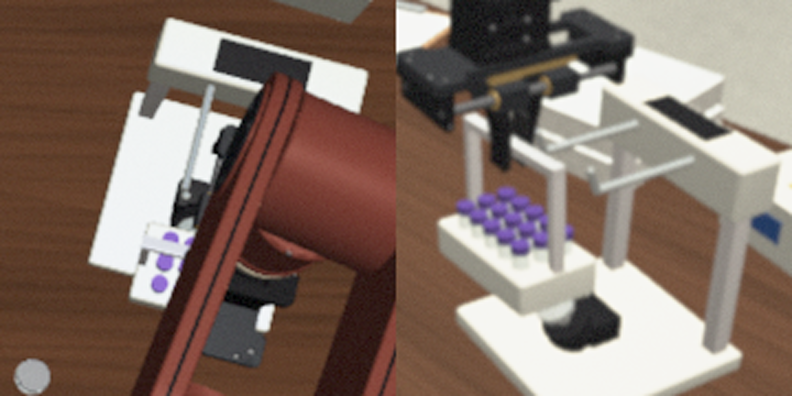

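All vials are in, the carrier is level and it stands in front of the fork. I'll check the bar's lateral position against the tips in the side view: bar ends at (468,118) and (562,165), tips at (547,143) and (592,180).

Run:
```python
from h import *
S=lambda x,y:(290+(x-396)/2.2,130+y/2.2)
for nm,pts,z in(("bar",[S(468,118),S(562,166)],262),("tips",[(355,192),(380,210)],239)):
    P=plane("side",pts,z)-O; print(nm,np.c_[P@ex,P@ey].round(1))
T=lambda x,y:(270+x/2.2,80+y/2.2)
P=plane("top",[T(143,241)],270)-O;print("top barL end",P@ex,P@ey)
```

```text
bar [[-95.3  60.4]
 [-72.3 -50.8]]
tips [[-34.8  34.4]
 [-34.2 -46.9]]
top barL end [-92.63946152] [70.57978646]
```

The top view puts the bar end at y = 70.6 (69 expected), and the tips' midpoint was triangulated at y ≈ 0, so it's centred well within the 17 mm margin. Now I insert it and lower until the weight transfers.

Run:
```python
from h import *
log=[];b=r.state()['force']; ok=True
for x in(-60,-40,-20,0,8):
    r.move_linear(W(x,0,265),speed=70); d=r.state()['force']-b
    log.append((x,d.round(1).tolist()))
    if np.linalg.norm(d)>6: ok=False;break
print(log)
if ok:
    r.move_linear(W(8,0,238),speed=50); r.dwell(.2); z=238; b=r.state()['force']; log=[]
    while z>222:
        z-=1.5; r.move_linear(W(8,0,z),speed=25); f=r.state()['force']; log.append((z,f.round(1).tolist()))
        if f[2]-b[2]>4.5: break
    print(b,log)
s=r.state();print(s['clock'],s['tool_pos'],s['finger_gap'],s['torque'])
for n in("top","side"): cv2.imwrite(f"pics/{n}5.png",r.snapshot(n)[:,:,::-1])
a=cv2.imread("pics/top5.png")[80:260,270:450];b=cv2.imread("pics/side5.png")[110:290,300:480]
cv2.imwrite("pics/p5.png",cv2.resize(np.hstack([a,b]),None,fx=2.2,fy=2.2,interpolation=cv2.INTER_CUBIC))
```

```text
[(-60, [1.0, -0.6, -0.5]), (-40, [0.4, 0.6, 0.1]), (-20, [0.6, -0.1, 0.2]), (0, [0.4, -1.4, 0.2]), (8, [1.7, -0.7, 0.2])]
[-0.21131739 -0.26441408 -4.41468254] [(236.5, [0.1, 0.2, -5.1]), (235.0, [-0.4, -0.1, -4.4]), (233.5, [-1.6, 0.2, -2.3]), (232.0, [-1.8, -1.1, 2.5])]
29.225 [ 609.51611345 -151.26311261  232.75306994] 11.594606155287298 [-0.02810965  0.39867701  0.06480494]
```

View pics/p5.png

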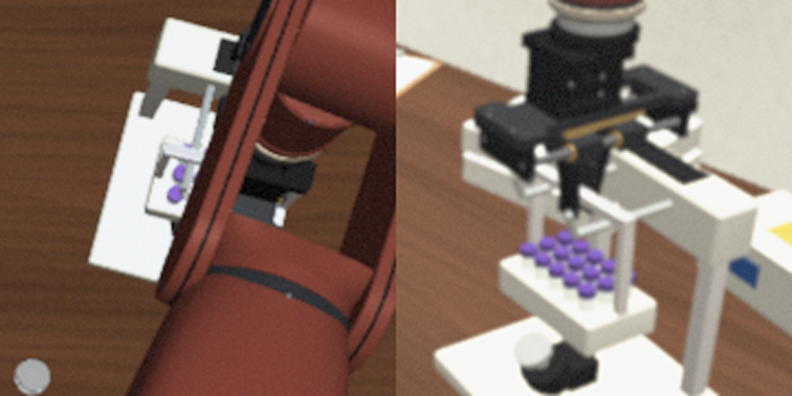

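The bar rests on both prongs with the vials in place. I release gently, withdraw straight up and retreat.

Run:
```python
from h import *
r.gripper_to(40,10); r.dwell(.3)
print(r.state()['force'],r.state()['finger_gap'])
r.move_linear(W(8,0,250),speed=50)
r.move_linear(W(8,0,330),speed=120)
r.move_linear(W(-170,0,340),speed=150)
q=r.state()['qpos']; q[0]=0.9; r.move_joints(q); r.dwell(1)
print(r.state()['clock'])
for n in("top","side"): cv2.imwrite(f"pics/{n}6.png",r.snapshot(n)[:,:,::-1])
a=cv2.imread("pics/top6.png")[80:260,270:450];b=cv2.imread("pics/side6.png")[110:290,300:480]
cv2.imwrite("pics/p6.png",cv2.resize(np.hstack([a,b]),None,fx=2.2,fy=2.2,interpolation=cv2.INTER_CUBIC))
```

```text
[ 0.29551983 -0.401647   -0.70468385] 39.93955827534531
36.075
```

View pics/p6.png

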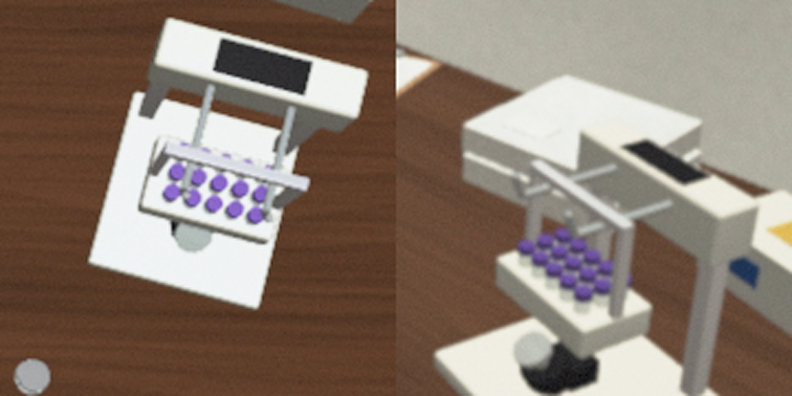

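The carrier hangs on both prongs and is parallel to the housing (bar (168,150)–(306,185)), with all vials in and the plunger up. I'll check numerically that it isn't swinging, then hand in.

Run:
```python
from h import *
r.dwell(.7); a=r.snapshot("side"); r.dwell(.3); b=r.snapshot("side")
A=cv2.imread("pics/side6.png")[:,:,::-1]
f=lambda p,q:cv2.absdiff(np.ascontiguousarray(p),np.ascontiguousarray(q))[170:270,340:420].mean()
print(f(A,a),f(a,b)); t=r.snapshot("top"); T0=cv2.imread("pics/top0.png")[:,:,::-1]
print("bottle",cv2.absdiff(t,np.ascontiguousarray(T0))[240:265,272:298].mean(),"cup",cv2.absdiff(t,np.ascontiguousarray(T0))[240:275,145:180].mean())
if f(A,a)<3: print(r.finish_job())
```

```text
1.9089583333333333 1.903875
bottle 2.1984615384615385 cup 2.198095238095238
the job is handed in; nothing more can be done
None
```

The job is handed in: I zeroed the scale with the fork empty, then hung the carrier square on both prongs with all vials in and bottle and cup unmoved, but the fingertips pressed the plunger at its stop with about 42 N, which is over the 40 N limit if that covers the fingers and not just the arm and gripper body.

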